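# Shut and latch the eyepiece case against the dew

### The arm

A 7-joint arm with a two-finger parallel gripper is mounted at the origin on the work surface. World frame = base frame: x ahead of the robot, y to its left, z up, the work surface at z = 0. Lengths are in m, angles in rad, forces in N, time in s.
With the tool pointing down it reaches from about 0.425 to 0.875 m from the base axis. Payload 4.7 kg.
Tool frame: the origin (TCP) lies on the centre line of the jaws, within the pads' length; the fingertips stand 25 mm ahead of it and the grasp point (between the pads) lies 6 mm ahead of it (arm.tip_extent is the distance from the TCP to the fingertips, in m); y points along the fingers, x is the direction in which the jaws open and shut, and the axes are right-handed (so a half turn about y gives the same grasp; the last joint's range is limited). The gripper opens to 85 mm and grips with 20 to 120 N. Pads are 22 mm wide; open, the fingers measure 114 mm over their backs; the gripper's body (76 mm by 85 mm) begins 54 mm behind the grasp point. The pads swing forward as they close: fully open they stand 13 mm farther back than shut.
Start: joints at [1.262, 0.321, -0.07, 1.45, 0.023, 1.371, -0.057], TCP at [0.206, -0.616, 0.256] pointing down, gripper open.
Joint ranges: [-2.86, 2.86], [-0.3, 2.09], [-1.38, 1.24], [0.06, 2.45], [-1.56, 4.7], [0.09, 2.05], [-2.69, 2.69]. Speed limits (rad/s): [2.57, 2.57, 3.14, 3.14, 3.14, 3.14, 3.14].

### API

Orientations are given as a unit quaternion [w, x, y, z].
In Python, from workcell import arm gives the robot as it stands.
- The arm moves only by the shell command python3 -m pendant 'ROWS' [OPENING] [FORCE]. ROWS is JSON, a list of rows, each a list of 6 numbers: the shift along the tool's x, y, z scaled (see below), then the turn, a rotation vector about the tool's x, y, z scaled (see below). A call has 1 to 10 rows; each row is the pose to reach, as a shift and turn from the pose commanded when the call began, along the tool's axes at that moment; what a row does not reach only later rows make up. The controller multiplies each number of a shift by 150 mm and each number of a turn by pi/2 rad. A row lasts 1/12 s, in which the tool goes at most 41.7 mm and 7.16 degrees, less where a joint would pass 70% of its speed; a pose out of reach is approached as far as the arm can. A call with a number of a shift or a turn outside -1 to 1 is refused whole. A call with a gripper value outside its range is refused whole. OPENING is the closure, from -1 (fully open) to 1 (shut), set as the call begins (- or left out, the last holds). The fingers move at their own pace and stop on an object; FORCE is the grip in N (left out, the last holds). Time passes only in rows, so rows that repeat a pose let the fingers close. It gives the time, the measured TCP pose, the force and the opening at its end, in the units of the state.
- arm.observe(): the state, without advancing time (a new reading comes with each control period).
- arm.read_camera(name): name is "scene" or "top" or "wrist"; returns a dict with "frame" (480x640x3 uint8, red, green, blue), "z_map" (480x640 float32, m along the optical axis (not along the pixel's ray), 0 where there is no reading), "vfov" (degrees; the focal length in pixels is half the picture's height over the tangent of half this angle, whatever the lens; pixels are square), "cx", "cy" (the principal point, pixels), "R" (3x3) and "t" (3): a world point X has camera coordinates R X + t. Camera axes: x right, y down, z forward; pixel columns grow to the right and rows downward; lengths in m; the calibration is good to about 2 mm. A picture is of the moment at which its call begins.
- arm.sign_off(): hands the job in, once; it reports no verdict.
Trained networks look in a picture, given as the dict that the camera call returned (one of the last four; its "shot" number tells which), for a name from the list of things; names that differ only in an ending like _2 or _b are one class to them, and where a whole thing is asked for, a point or a joint stands for the part that bears it (a point fixed in the world has none). Each returns a list of dicts, best first, with "confidence" (0 to 1); they miss things now and then, are a little off and sometimes report something else, mostly with a low value. They report only what shows in the picture. A call takes as long as a camera call.
- arm.boxes_of(picture, target): "box" ([left, top, width, height] as shares, 0 to 1, of the picture: columns of its width, rows of its height, round what is visible of it).
The state is a dict: "time_s": time; "q": joint angles; "dq": joint speeds; "tau": joint torques, N m; "ee_pos": TCP position; "ee_rot": TCP orientation; "contact_force": force on the tool from outside, world axes, zero at the start; "moment": the same for the moment, N m; "opening": finger opening in m.
Only numpy, scipy, OpenCV 4.12 (cv2) and the standard library are available. Lean on these libraries where they do the work, as an engineer would, in place of code of your own. Each camera call takes 0.05 s, during which the arm holds its last target.

### The job

Close up the white eyepiece case for the night using only your fingertips: gently push its open lid down until it is fully shut, then slide the latch on the near ledge across, by its upright thumb tab, all the way to its stop so that the tongue covers the lid's lug. Grip nothing; do not lift, tip or shove the case along, and leave the eyepiece, the collimator and the hex wrench on the bench where they are.

Things in the scene. Friction and masses are not known exactly. Their poses are not given: they have to be found in the camera images.
- case: Sizes here and below in mm. White plastic case, loose (about 2.8 kg, hard to slide), three eyepieces fixed in its foam. Origin: centre of its underside, on the bench; x points from latch side to hinge side, y along the hinge, z up. Base 150 (x) by 220 (y), 70 tall; 92 with the lid shut. On the -x side a ledge (x -106 to -74, y -70 to 80, top at 70) carries the latch.
- lid (a joint): Lid angle, rad: 0 shut, 1.57 upright, 1.9 most open. Starts at 1.2 to 1.6. Shell 150 deep, 220 wide, 22 thick, hinged on the case's +x rim; its free edge comes down towards -x, with a lug 22 long at case y 0 to 22. Stiff hinge: it stays where left; push its outside face (towards +x when open) all the way down, 2 to 4 N near the free edge.
- hinge (a point): Middle of the lid's hinge line, at case x +75, y 0, z 70. The hinge line runs along case y.
- lid_outside (a point): Point on the lid's outside face, mid-width (case y 0), 120 from the hinge along the lid and 30 from its free edge. Its axes are the lid's: z points out of the outside face (up when shut), x from the free edge to the hinge.
- latch (a joint): Latch travel in m along case +y: 0 unlatched, 0.040 at the stop (fully latched). It starts at 0 to 0.010, stays where it is left, and takes about 1.5 N to push.
- tab_top (a point): Centre of the top of the latch's black upright thumb tab, 114 above the bench, at case x -90, y -60 plus the travel. Tab 16 (case x) by 12 (y), standing 34 tall on a steel carriage 24 by 30 with its top at 80 (22 of the tab rise above the shut lid). A tongue, top at 85, reaches 45 from the tab's centre to +y. Push the tab's -y face towards +y.
- eyepiece: Chrome eyepiece with a black grip band, standing on the bench beside the case; 44 across, 72 tall. Origin at the centre of its foot. To be left alone.
- collimator: Red laser collimator standing on the bench beside the case; 48 across, 95 tall. Origin at the centre of its foot. To be left alone.
- hex_wrench: Steel L-shaped hex wrench lying on the bench beyond the case; 8 thick, long arm 110 along its y with the origin at the middle, short arm 30 towards its +x. To be left alone.

How it is judged:
On the way, in this order (a step that is already met when the one before it is completed fails the run):
1. the lid is shut (value of joint lid below 0.035 rad), for 0.2 s.
2. the latch is across at its stop, with the lid shut (value of joint latch above 0.036 m and value of joint lid below 0.035 rad), for 0.2 s.
At the end, for the whole second after the job is handed in: The lid is shut to within 0.035 rad, the latch is within 4 mm of its stop, the case stands level and at rest within 30 mm of where it was, and the eyepiece, collimator and hex wrench are within 20 mm of where they were (all of step 2 and linear speed of case below 0.01 m/s and angle between case's own z axis and vertical below 0.03 rad and distance of case from where it was at the start of the episode below 0.03 m and distance of each of eyepiece, collimator, hex_wrench from where it was at the start of the episode below 0.02 m); the robot touches nothing.
It fails at once if the case is lifted or tipped (height (world z) of case above 0.012 m or angle between case's own z axis and vertical above 0.12 rad).
It fails at once if the case is shoved more than 30 mm along the bench (distance of case from where it was at the start of the episode above 0.03 m).
It fails at once if the case, lid or latch is squeezed or pushed with more than 60 N (contact force between the fingers and case above 60 N).
It fails at once if the latch is run across before the lid is down (value of joint latch above 0.025 m and value of joint lid above 0.1 rad).
It fails at once if a bystander is moved more than 20 mm (distance of any of eyepiece, collimator, hex_wrench from where it was at the start of the episode above 0.02 m).
It also fails if it takes over 53 s, if anything falls off the work surface, if the arm or the gripper's body presses on something with over 40 N, if the wrist force passes 120 N, or if a joint passes its speed limit or range.

## Working session

There is one attempt and no reset: what is moved stays moved. The work goes in short steps, Python scripts to look and compute and a shell command to move; the robot and the scene stay as the last step left them, time stands still between calls to the robot, and variables do not carry over. Pictures are saved under pics/ and viewed, and the job is handed in when it is done.

```bash
ls; mkdir -p pics
cat > h.py <<'E'
from workcell import arm
import numpy as np, cv2
def snap(n,f):
    p=arm.read_camera(n); cv2.imwrite(f'pics/{f}.png',p['frame'][:,:,::-1]); np.savez(f'pics/{f}.npz',**{k:v for k,v in p.items() if not isinstance(v,str)}); return p
def cloud(p):
    H,W=p['z_map'].shape; f=H/2/np.tan(np.radians(p['vfov'])/2)
    v,u=np.mgrid[:H,:W]; z=p['z_map']
    c=np.stack([(u-p['cx'])/f*z,(v-p['cy'])/f*z,z],-1)
    return (c-np.array(p['t']))@np.array(p['R'])
E
python3 - <<'E'
from h import *
for n in ['scene','top']:
    p=snap(n,n+'0')
    print(n,p['vfov'],p['t'])
    for t in ['case','lid','latch','eyepiece','collimator','hex_wrench']:
        b=arm.boxes_of(p,t); print(t,[(np.round(np.array(x['box'])*[640,480,640,480]).astype(int).tolist(),round(x['confidence'],2)) for x in b[:2]])
print(arm.observe())
E
```

```text
pics
scene 47.14814773149335 [ 0.43695548 -0.22111215  1.38661409]
case [([228, 170, 142, 141], 0.76), ([304, 184, 28, 25], 0.74)]
lid [([226, 169, 104, 122], 0.75)]
latch [([305, 186, 23, 24], 0.77)]
eyepiece [([358, 294, 28, 41], 0.79)]
collimator [([222, 187, 7, 37], 0.54)]
hex_wrench [([209, 282, 39, 43], 0.75)]
top 43.98872159755908 [0.04490528 0.62629495 0.86233136]
case [([265, 177, 169, 159], 0.67)]
lid [([264, 178, 171, 44], 0.66)]
latch [([374, 306, 40, 19], 0.84), ([264, 178, 171, 158], 0.39)]
eyepiece [([208, 244, 32, 33], 0.81)]
collimator [([452, 221, 39, 40], 0.64)]
hex_wrench [([328, 149, 71, 25], 0.57)]
{'time_s': 0.7, 'q': array([ 1.2621096 ,  0.32095739, -0.07011251,  1.45052361,  0.02262093,
        1.37075955, -0.05688479]), 'dq': array([ 8.59214617e-04, -2.25377968e-03,  6.97577427e-05,  1.17222342e-03,
       -7.69340511e-04, -7.37157591e-04, -1.71606281e-04]), 'tau': array([-8.72821165e-04, -4.93241322e+01, -3.81362680e-01, -3.14510071e+01,
        1.35242863e-02,  1.26516730e-03,  1.06853389e-05]), 'ee_pos': array([ 0.20617221, -0.616457  ,  0.25636446]), 'ee_rot': array([-0.57381313,  0.5739058 , -0.41311276,  0.41316882]), 'contact_force': array([-0.08788519,  0.31430961,  0.60699452]), 'moment': array([ 0.02094234,  0.0146753 , -0.01382916]), 'opening': 0.0851608034885535}
```

View pics/scene0.png

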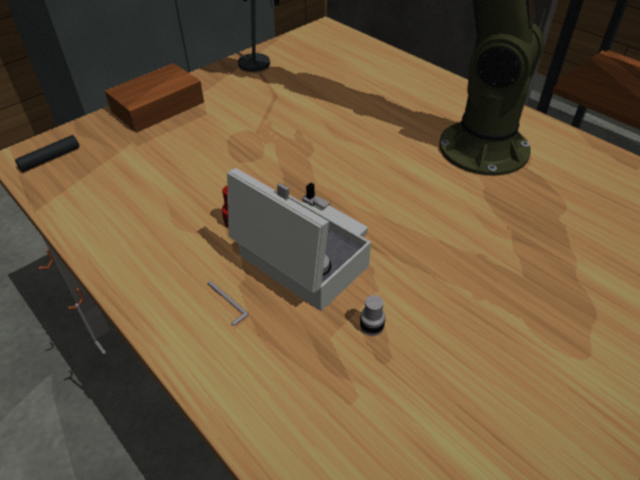

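View pics/top0.png

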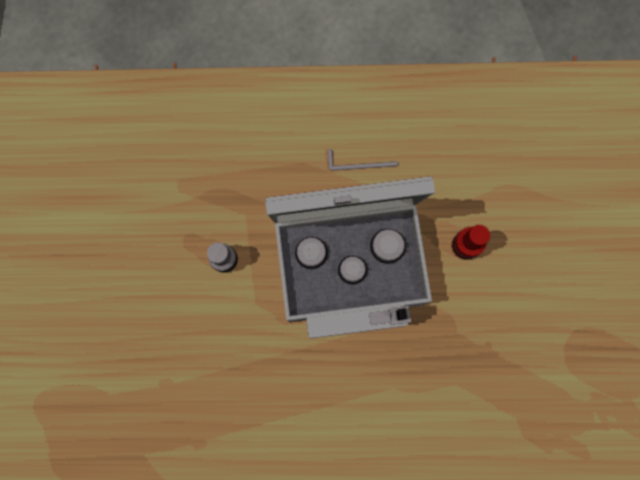

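Run:
```python
from h import *
from scipy.spatial.transform import Rotation as Ro
print(Ro.from_quat(np.array([-0.57381313,0.5739058,-0.41311276,0.41316882])[[1,2,3,0]]).as_matrix().round(3))
for n in ['top0','scene0']:
    p=np.load(f'pics/{n}.npz'); P=cloud(p); np.save(f'pics/{n}_P.npy',P)
    print(n,'cam pos',-p['R'].T@p['t'])
    pts=[(268,190),(430,215),(270,220),(430,290),(275,325),(365,322),(425,310),(390,312),(400,312),(380,312),(224,260),(471,240),(380,160)] if n=='top0' else [(240,190),(310,180),(316,192),(372,300),(226,200),(230,300)]
    for u,v in pts: print((u,v),P[v,u].round(4),p['frame'][v,u])
```

```text
[[ 0.317 -0.     0.948]
 [-0.948 -0.     0.317]
 [ 0.    -1.    -0.   ]]
top0 cam pos [0.44629424 0.01739149 0.96870853]
(268, 190) [7.221e-01 1.134e-01 3.000e-04] [143 110  72]
(430, 215) [ 0.675  -0.1573  0.0012] [107  78  52]
(270, 220) [0.6698 0.1096 0.0011] [139 105  70]
(430, 290) [ 0.5497 -0.1512  0.0032] [119 103  91]
(275, 325) [0.4955 0.1    0.0041] [144 121  80]
(365, 322) [ 0.4954 -0.0404  0.0723] [145 142 142]
(425, 310) [ 0.5178 -0.1424 -0.0007] [82 60 38]
(390, 312) [ 0.5091 -0.0769  0.0831] [99 93 95]
(400, 312) [ 0.5068 -0.0878  0.1142] [20 19 20]
(380, 312) [ 0.5089 -0.0618  0.0877] [128 122 124]
(224, 260) [0.5918 0.1735 0.0697] [71 68 69]
(471, 240) [ 0.6143 -0.1999  0.0926] [92 13 10]
(380, 160) [ 0.7725 -0.0772  0.    ] [144 116  76]
scene0 cam pos [1.07272068 0.56258235 0.83384097]
(240, 190) [ 0.6743 -0.0853  0.2003] [75 76 72]
(310, 180) [ 0.4011 -0.2088 -0.0043] [153 114  74]
(316, 192) [ 4.237e-01 -1.627e-01  1.000e-04] [132  97  61]
(372, 300) [0.6026 0.1796 0.0706] [127 124 125]
(226, 200) [ 0.6374 -0.2058  0.0769] [48 14 14]
(230, 300) [ 0.7608 -0.0372  0.0056] [121 117 120]
```

Run:
```python
from h import *
from scipy.optimize import minimize
P=np.load('pics/top0_P.npy'); Q=np.load('pics/scene0_P.npy')
A=P.reshape(-1,3); m=(A[:,2]>.067)&(A[:,2]<.076)&(A[:,0]>.44)&(A[:,0]<.75)&(A[:,1]>-.16)&(A[:,1]<.12)
B=A[m]
def loc(B,s):
    c,sn=np.cos(s[2]),np.sin(s[2]); d=B[:,:2]-s[:2]; return np.c_[c*d[:,0]+sn*d[:,1],-sn*d[:,0]+c*d[:,1]]
# region = base outline u ledge, minus interior (rim wall ~5)
def cost(s):
    l=loc(B,s); 
    def box(x0,x1,y0,y1): 
        dx=np.maximum(np.maximum(x0-l[:,0],l[:,0]-x1),0); dy=np.maximum(np.maximum(y0-l[:,1],l[:,1]-y1),0); return np.hypot(dx,dy)
    d=np.min([box(-.106,-.074,-.07,.08),box(-.075,-.068,-.11,.11),box(-.075,.075,-.11,-.103),box(-.075,.075,.103,.11)],0)
    return np.minimum(d,.015).mean()*1e3
best=min((minimize(cost,[x,-.03,y],method='Nelder-Mead',options=dict(xatol=1e-5,fatol=1e-6,initial_simplex=[[x,-.03,y],[x+.01,-.03,y],[x,-.02,y],[x,-.03,y+.1]])) for x in (.58,.6,.62) for y in (0,.08,-.08)),key=lambda r:r.fun)
s=best.x; print(s,best.fun,len(B)); l=loc(B,s)
print('pct',np.percentile(l,[1,5,50,95,99],axis=0).round(4).tolist())
led=l[(l[:,0]<-.08)]; print('ledge',led.min(0),led.max(0),l[:,1].min(),l[:,1].max())
# tab
T=A[(A[:,2]>.108)&(A[:,2]<.12)&(A[:,0]<.54)&(A[:,0]>.47)&(A[:,1]<0)&(A[:,1]>-.15)]; lt=loc(T,s); print('tab',len(T),T.mean(0),lt.mean(0),lt.min(0),lt.max(0))
# lid
C=Q.reshape(-1,3); lc=np.c_[loc(C,s),C[:,2]]
k=(lc[:,2]>.1)&(lc[:,2]<.3)&(abs(lc[:,1])<.1)&(lc[:,0]>0)&(lc[:,0]<.25); L=lc[k]
for it in range(8):
    c=np.polyfit(L[:,2],L[:,0],1); r=L[:,0]-np.polyval(c,L[:,2]); L=L[abs(r)<max(.003,2*r.std())]
print('lid face x=',c,'angle',np.pi/2-np.arctan(-c[0]) if 0 else np.pi/2+np.arctan(c[0]),len(L),lc[k][:,2].max(),L.min(0),L.max(0))
for nm,lo,hi in [('eye',(.55,.13),(.63,.22)),('col',(.56,-.25),(.66,-.16))]:
    for X in (A,C):
        e=X[(X[:,2]>.02)&(X[:,0]>lo[0])&(X[:,0]<hi[0])&(X[:,1]>lo[1])&(X[:,1]<hi[1])]; print(nm,len(e),e.min(0),e.max(0))
```

```text
[ 0.58768726 -0.02260525  0.12000241] 5.2797089473331535 4272
pct [[-0.1054, -0.1093], [-0.1029, -0.1065], [-0.0505, 0.0105], [0.0753, 0.1066], [0.082, 0.1093]]
ledge [-0.10610354 -0.06955723] [-0.08004987  0.07999119] -0.11011708874126747 0.1099858132144627
tab 99 [ 0.50484366 -0.09068541  0.11494936] [-0.09039801 -0.05767297] [-0.09807948 -0.0646232 ] [-0.08236449 -0.05203559]
lid face x= [-0.14773196  0.10660651] angle 1.4241252465402159 4596 0.2412103499377229 [ 0.07114044 -0.09997915  0.10001811] [0.0939636  0.09997782 0.22234549]
eye 689 [0.58096389 0.16156864 0.02051174] [0.62574035 0.20550603 0.07983925]
eye 661 [0.58423698 0.16284322 0.02006135] [0.62638058 0.20811001 0.07354464]
col 949 [ 0.59808371 -0.23524085  0.02040074] [ 0.64623226 -0.1879826   0.10088064]
col 173 [ 0.61966988 -0.23245375  0.02101345] [ 0.64700607 -0.20027702  0.09689723]
```

```bash
python3 -m pendant '[[0,-0.25,0,0,0.065,0],[0,-0.4,0,0,0.129,0],[0,-0.4,0,0,0.129,0]]' 1 20
python3 - <<'E'
from h import *
print(arm.tip_extent)
E
cat > st.py <<'E'
from h import *
from scipy.spatial.transform import Rotation as Ro
S=(0.58769,-0.02261,0.1200)
o=arm.observe(); q=o['ee_rot']; R=Ro.from_quat(np.array(q)[[1,2,3,0]]).as_matrix()
c,s=np.cos(S[2]),np.sin(S[2]); d=o['ee_pos'][:2]-np.array(S[:2]); W=np.array([[c,s,0],[-s,c,0],[0,0,1]])
print('t',round(o['time_s'],2),'case xyz TCP mm',(1e3*np.array([c*d[0]+s*d[1],-s*d[0]+c*d[1],o['ee_pos'][2]])).round(1),'F case',(W@o['contact_force']).round(2),'open',round(o['opening'],4))
print('axes in case',(W@R).round(3).tolist(),'q',o['q'].round(2))
E
python3 st.py
```

```text
time_s: 0.95
ee_pos: [0.2069, -0.6184, 0.3226]
ee_rot: [-0.527, 0.53, -0.467, 0.473]
contact_force: [-0.3, -0.2, 0.7]
opening: 0.0515
0.025
t 0.95 case xyz TCP mm [-449.4 -545.9  322.6] F case [-0.31 -0.16  0.72] open 0.0515
axes in case [[-0.004, 0.002, 1.0], [-1.0, -0.009, -0.004], [0.009, -1.0, 0.002]] q [ 1.24  0.3  -0.04  1.35  0.01  1.48 -0.26]
```

```bash
python3 -m pendant '[[-0.19,0,0.19,0,0,0],[-0.38,0,0.38,0,0,0],[-0.57,0,0.57,0,0,0],[-0.76,0,0.76,0,0,0],[-0.95,0,1,0,0,0],[-0.95,0,1,0,0,0]]'; python3 st.py;  python3 -m pendant '[[-0.19,0,0.19,0,0,0],[-0.38,0,0.38,0,0,0],[-0.57,0,0.57,0,0,0],[-0.76,0,0.76,0,0,0],[-0.95,0,1,0,0,0],[-0.95,0,1,0,0,0]]'; python3 st.py
```

```text
time_s: 1.45
ee_pos: [0.3456, -0.4495, 0.3168]
ee_rot: [0.534, -0.531, 0.465, -0.466]
contact_force: [0.6, 0.8, -1.0]
opening: 0.0001
t 1.45 case xyz TCP mm [-291.5 -394.8  316.8] F case [ 0.72  0.75 -0.97] open 0.0001
axes in case [[0.014, 0.005, 1.0], [-1.0, 0.002, 0.014], [-0.002, -1.0, 0.005]] q [ 1.03  0.13 -0.18  1.56  0.02  1.45 -0.58]
time_s: 1.95
ee_pos: [0.4756, -0.289, 0.3165]
ee_rot: [0.534, -0.53, 0.465, -0.466]
contact_force: [1.7, 0.8, 0.4]
opening: 0.0003
t 1.95 case xyz TCP mm [-143.2 -251.   316.5] F case [1.8  0.58 0.35] open 0.0003
axes in case [[0.014, 0.004, 1.0], [-1.0, 0.003, 0.014], [-0.003, -1.0, 0.004]] q [ 0.82  0.11 -0.34  1.58  0.03  1.45 -0.97]
```

```bash
python3 -m pendant '[[-0.19,0,0.19,0,0,0],[-0.38,0,0.38,0,0,0],[-0.57,0,0.57,0,0,0],[-0.76,0,0.76,0,0,0],[-0.95,0,1,0,0,0],[-0.95,0,1,0,0,0]]'; python3 st.py
```

```text
time_s: 2.45
ee_pos: [0.6055, -0.1291, 0.3157]
ee_rot: [0.534, -0.53, 0.467, -0.465]
contact_force: [-1.0, 1.0, -0.0]
opening: -0.0003
t 2.45 case xyz TCP mm [   4.9 -107.9  315.7] F case [-0.86  1.14 -0.05] open -0.0003
axes in case [[0.012, 0.003, 1.0], [-1.0, 0.006, 0.012], [-0.006, -1.0, 0.003]] q [ 0.56  0.27 -0.48  1.43  0.12  1.47 -1.36]
```

```bash
python3 -m pendant '[[-0.1,0,0.22,0,0,0],[-0.25,0,0.44,0,0,0],[-0.4,0,0.66,0,0,0],[-0.6,0,0.83,0,0,0],[-0.72,0,0.83,0,0,0],[-0.72,0,0.83,0,0,0]]'; python3 st.py
python3 - <<'E'
from h import *
snap('scene','s1'); snap('wrist','w1')
E
```

```text
time_s: 2.95
ee_pos: [0.7125, -0.0084, 0.3146]
ee_rot: [0.532, -0.531, 0.468, -0.465]
contact_force: [-0.1, 1.1, -0.5]
opening: 0.0002
t 2.95 case xyz TCP mm [125.6  -0.8 314.6] F case [ 0.06  1.05 -0.5 ] open 0.0002
axes in case [[0.01, -0.002, 1.0], [-1.0, 0.006, 0.01], [-0.006, -1.0, -0.002]] q [ 0.3   0.49 -0.51  1.16  0.23  1.55 -1.6 ]
```

View pics/s1.png

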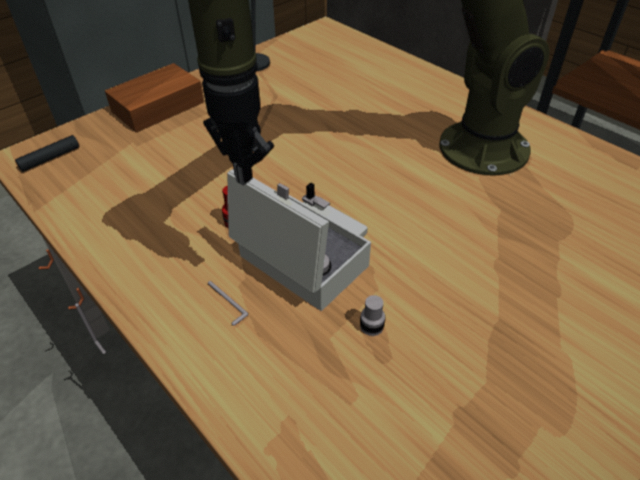

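```bash
cat > pj.py <<'E'
from h import *
import sys
def proj(p,X):
    c=p['R']@np.array(X)+p['t']; f=240/np.tan(np.radians(p['vfov'])/2); return c[0]/c[2]*f+p['cx'],c[1]/c[2]*f+p['cy']
E
python3 - <<'E'
from pj import *
p=np.load('pics/s1.npz')
print(proj(p,[.7125,-.0084,.29]),proj(p,[.7125,-.0084,.3146]),proj(p,[.661,-.0136,.221]), p['t'])
P=cloud(p); print(P[178,244],P[160,244],P[170,250])
E
python3 st.py; ls pics
```

```text
(np.float64(243.65653314260504), np.float64(180.27041950768844)) (np.float64(241.9593872421532), np.float64(167.7444415228846)) (np.float64(270.3750059248731), np.float64(197.17248300678068)) [ 0.43695548 -0.22111215  1.38661409]
[0.71756674 0.00146642 0.30320614] [0.71724144 0.00751834 0.34060237] [0.70795521 0.00601441 0.31605252]
t 3.05 case xyz TCP mm [124.6  -7.6 315.7] F case [-0.14 -0.99  0.44] open -0.0002
axes in case [[0.003, -0.001, 1.0], [-1.0, -0.0, 0.003], [0.0, -1.0, -0.001]] q [ 0.31  0.49 -0.5   1.16  0.23  1.55 -1.6 ]
s1.npz
s1.png
scene0.npz
scene0.png
scene0_P.npy
top0.npz
top0.png
top0_P.npy
w1.npz
w1.png
```

View pics/w1.png

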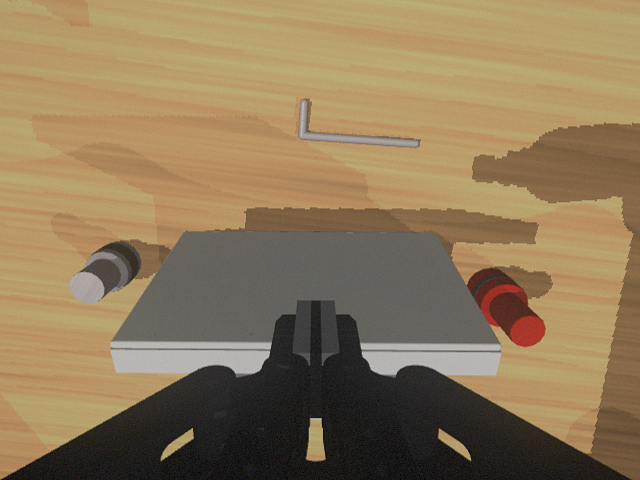

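```bash
python3 -m pendant '[[0,0.25,0,0,0,0],[0,0.5,0,0,0,0],[0,0.65,0,0,0,0],[0,0.65,0,0,0,0],[0,0.65,0,0,0,0]]'; python3 st.py
python3 - <<'E'
import numpy as np
for th in [1.424,1.3,1.15,1.0,.85,.7,.55,.4,.3,.2,.1,.05,0,-.02]:
    r=122
    x=75-r*np.cos(th)+22*np.sin(th)+11; z=70+r*np.sin(th)+22*np.cos(th)+25
    print(th,round(x,1),round(z,1),'rel150',round((x-124)/150,3),round(-(z-218)/150,3))
E
```

```text
time_s: 3.47
ee_pos: [0.7116, -0.0187, 0.218]
ee_rot: [-0.528, 0.529, -0.47, 0.469]
contact_force: [-0.1, -0.1, 0.2]
opening: -0.0002
t 3.47 case xyz TCP mm [123.5 -10.9 218. ] F case [-0.08 -0.13  0.17] open -0.0002
axes in case [[-0.002, -0.003, 1.0], [-1.0, -0.001, -0.002], [0.001, -1.0, -0.003]] q [ 0.32  0.52 -0.5   1.31  0.24  1.38 -1.62]
1.424 89.9 218.9 rel150 -0.227 -0.006
1.3 74.6 218.4 rel150 -0.33 -0.003
1.15 56.2 215.3 rel150 -0.452 0.018
1.0 38.6 209.5 rel150 -0.569 0.056
0.85 22.0 201.2 rel150 -0.68 0.112
0.7 6.9 190.4 rel150 -0.781 0.184
0.55 -6.5 177.5 rel150 -0.87 0.27
0.4 -17.8 162.8 rel150 -0.945 0.368
0.3 -24.0 152.1 rel150 -0.987 0.44
0.2 -29.2 140.8 rel150 -1.021 0.515
0.1 -33.2 129.1 rel150 -1.048 0.593
0.05 -34.7 123.1 rel150 -1.058 0.633
0 -36.0 117.0 rel150 -1.067 0.673
-0.02 -36.4 114.6 rel150 -1.069 0.69
```

```bash
python3 -m pendant '[[0,0,-0.08,0,0,0],[0,0,-0.14,0,0,0],[0,0,-0.18,0,0,0],[0,0,-0.21,0,0,0],[0,0,-0.24,0,0,0],[0,0,-0.27,0,0,0],[0,0,-0.30,0,0,0],[0,0,-0.33,0,0,0]]'; python3 st.py
```

```text
time_s: 4.13
ee_pos: [0.6637, -0.0221, 0.2198]
ee_rot: [0.53, -0.529, 0.468, -0.47]
contact_force: [1.7, 0.2, 2.5]
opening: 0.0004
t 4.13 case xyz TCP mm [ 75.6  -8.6 219.8] F case [1.7  0.01 2.52] open 0.0004
axes in case [[0.0, 0.003, 1.0], [-1.0, -0.001, 0.0], [0.001, -1.0, 0.003]] q [ 0.38  0.41 -0.51  1.45  0.2   1.33 -1.6 ]
```

```bash
python3 -m pendant '[[0,0.01,-0.06,0,0,0],[0,0.02,-0.12,0,0,0],[0,0.04,-0.18,0,0,0],[0,0.06,-0.24,0,0,0],[0,0.085,-0.295,0,0,0],[0,0.115,-0.35,0,0,0],[0,0.15,-0.4,0,0,0],[0,0.187,-0.452,0,0,0],[0,0.187,-0.452,0,0,0]]'; python3 st.py
python3 - <<'E'
from h import *
snap('scene','s2')
E
```

```text
time_s: 4.88
ee_pos: [0.5937, -0.0302, 0.1893]
ee_rot: [-0.528, 0.53, -0.47, 0.468]
contact_force: [-0.3, 0.2, 0.4]
opening: -0.0001
t 4.88 case xyz TCP mm [  5.   -8.3 189.3] F case [-0.25  0.22  0.35] open -0.0001
axes in case [[0.0, -0.004, 1.0], [-1.0, 0.0, 0.0], [-0.0, -1.0, -0.004]] q [ 0.45  0.29 -0.52  1.66  0.15  1.23 -1.56]
```

View pics/s2.png

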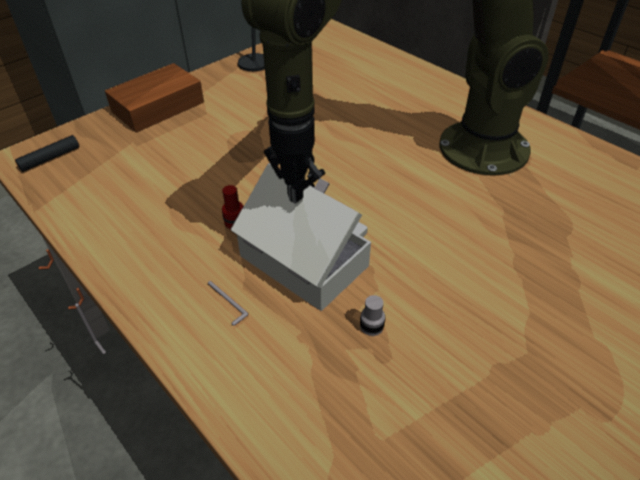

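```bash
python3 -m pendant '[[0,0.04,-0.045,0,0,0],[0,0.086,-0.089,0,0,0],[0,0.135,-0.127,0,0,0],[0,0.184,-0.165,0,0,0],[0,0.22,-0.186,0,0,0],[0,0.255,-0.206,0,0,0],[0,0.293,-0.224,0,0,0],[0,0.331,-0.241,0,0,0],[0,0.37,-0.255,0,0,0],[0,0.409,-0.267,0,0,0]]'; python3 st.py; python3 -m pendant '[[0,0.02,-0.005,0,0,0],[0,0.04,-0.01,0,0,0],[0,0.06,-0.015,0,0,0],[0,0.075,-0.018,0,0,0],[0,0.08,-0.018,0,0,0]]'; python3 st.py
```

```text
time_s: 5.77
ee_pos: [0.5557, -0.0348, 0.1287]
ee_rot: [-0.529, 0.529, -0.469, 0.469]
contact_force: [-1.0, 0.9, 1.9]
opening: -0.0001
t 5.77 case xyz TCP mm [-33.2  -8.3 128.7] F case [-0.85  0.98  1.87] open -0.0001
axes in case [[0.0, -0.001, 1.0], [-1.0, 0.0, 0.0], [-0.0, -1.0, -0.001]] q [ 0.47  0.27 -0.52  1.82  0.15  1.09 -1.55]
time_s: 6.18
ee_pos: [0.5532, -0.0352, 0.1171]
ee_rot: [-0.529, 0.529, -0.469, 0.469]
contact_force: [-3.3, 0.3, 5.6]
opening: -0.0001
t 6.18 case xyz TCP mm [-35.7  -8.4 117.1] F case [-3.26  0.69  5.62] open -0.0001
axes in case [[0.0, -0.001, 1.0], [-1.0, -0.0, 0.0], [0.0, -1.0, -0.001]] q [ 0.47  0.27 -0.52  1.84  0.15  1.07 -1.56]
```

```bash
python3 -m pendant '[[0,0.007,0,0,0,0],[0,0.013,0,0,0,0],[0,0.013,0,0,0,0]]'; python3 st.py;python3 -m pendant '[[0,0.007,0,0,0,0],[0,0.013,0,0,0,0],[0,0.013,0,0,0,0]]'; python3 st.py
```

```text
time_s: 6.43
ee_pos: [0.5533, -0.0351, 0.117]
ee_rot: [-0.529, 0.53, -0.469, 0.469]
contact_force: [-6.6, 0.3, 11.2]
opening: 0.0004
t 6.43 case xyz TCP mm [-35.7  -8.3 117. ] F case [-6.52  1.12 11.23] open 0.0004
axes in case [[0.0, -0.001, 1.0], [-1.0, -0.001, 0.0], [0.001, -1.0, -0.001]] q [ 0.47  0.27 -0.52  1.84  0.15  1.07 -1.56]
time_s: 6.68
ee_pos: [0.5533, -0.0351, 0.1168]
ee_rot: [-0.528, 0.53, -0.469, 0.469]
contact_force: [-10.7, 0.3, 22.7]
opening: 0.0001
t 6.68 case xyz TCP mm [-35.6  -8.3 116.8] F case [-10.58   1.56  22.74] open 0.0001
axes in case [[0.0, -0.001, 1.0], [-1.0, -0.002, 0.0], [0.002, -1.0, -0.001]] q [ 0.47  0.27 -0.52  1.84  0.16  1.07 -1.56]
```

```bash
python3 -m pendant '[[0,-0.1,0,0,0,0],[0,-0.3,0,0,0,0],[0,-0.5,0,0,0,0],[0.2,-0.6,-0.15,0,0,0],[0.4,-0.6,-0.3,0,0,0],[0.58,-0.6,-0.38,0,0,0],[0.8,-0.6,-0.38,0,0,0],[0.8,-0.6,-0.38,0,0,0],[0.8,-0.6,-0.38,0,0,0]]'; python3 st.py
python3 - <<'E'
from h import *
for n in ('top','scene'):
    p=snap(n,n+'3'); P=cloud(p); np.save(f'pics/{n}3_P.npy',P)
S=(0.58769,-0.02261,0.1200); c,s=np.cos(S[2]),np.sin(S[2])
for n in ('top','scene'):
    A=np.load(f'pics/{n}3_P.npy').reshape(-1,3); d=A[:,:2]-S[:2]; l=np.c_[c*d[:,0]+s*d[:,1],-s*d[:,0]+c*d[:,1],A[:,2]]
    k=l[(abs(l[:,0])<.07)&(abs(l[:,1])<.1)&(l[:,2]>.06)&(l[:,2]<.11)]
    print(n,len(k),np.polyfit(k[:,0],k[:,2],1),k[:,2].min(),k[:,2].max())
    t=l[(l[:,2]>.108)&(l[:,2]<.118)&(abs(l[:,0]+.09)<.02)&(abs(l[:,1]+.05)<.03)]; print('tab',len(t),t.mean(0) if len(t) else 0, t.min(0) if len(t) else 0)
    e=l[(l[:,2]>.085)&(l[:,2]<.097)&(abs(l[:,0])<.1)&(abs(l[:,1])<.14)]; print('lid ext',e.min(0),e.max(0))
E
```

```text
time_s: 7.43
ee_pos: [0.5111, -0.1635, 0.2035]
ee_rot: [0.528, -0.528, 0.47, -0.471]
contact_force: [0.2, 0.2, -0.1]
opening: -0.0
t 7.43 case xyz TCP mm [ -92.9 -130.7  203.5] F case [ 0.23  0.15 -0.05] open -0.0
axes in case [[-0.004, 0.001, 1.0], [-1.0, -0.001, -0.004], [0.0, -1.0, 0.001]] q [ 0.66  0.14 -0.43  1.79  0.06  1.22 -1.24]
top 12431 [-0.00060679  0.09338135] 0.0874190054559294 0.09915031058403094
tab 92 [-0.09052009 -0.05769439  0.1145724 ] [-0.09810607 -0.06407032  0.1086905 ]
lid ext [-0.09911226 -0.11025128  0.08503476] [0.07572076 0.11005555 0.09699987]
scene 5253 [-0.00103992  0.09010834] 0.08484307357817503 0.09477217269437346
tab 39 [-0.08909233 -0.05578912  0.11136205] [-0.09956915 -0.06298871  0.10824423]
lid ext [-0.09526127 -0.10957264  0.08503311] [0.0765748  0.11394996 0.09665361]
```

View pics/top3.png

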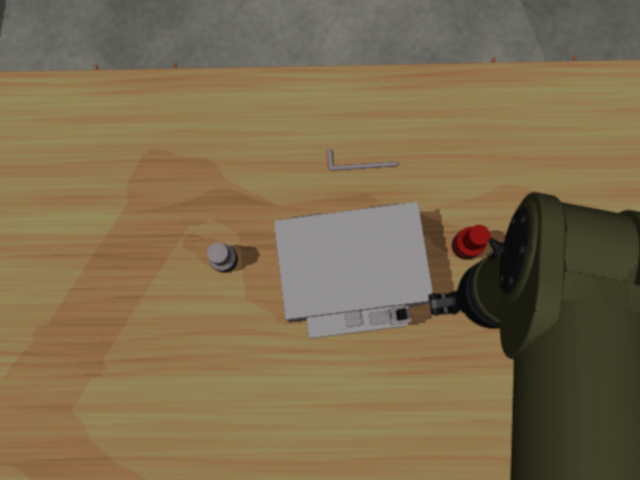

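View pics/scene3.png

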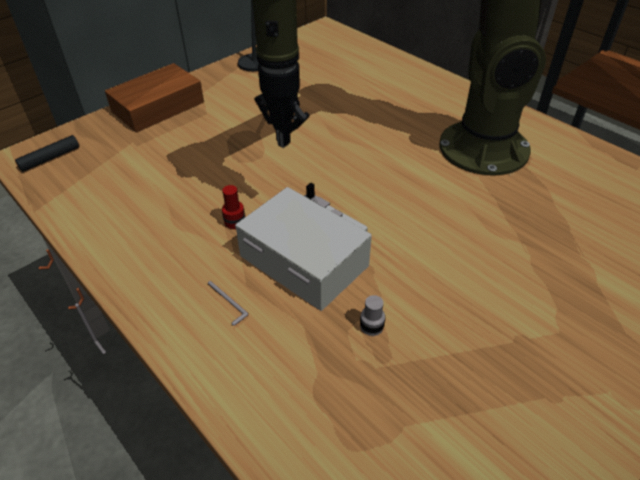

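```bash
python3 -m pendant '[[0,0.2,0,0,0,0],[0,0.4,0,0,0,0],[0,0.55,0,0,0,0],[-0.15,0.55,0,0,0,0],[-0.27,0.55,0.01,0,0,0],[-0.3,0.55,0.01,0,0,0],[-0.3,0.55,0.01,0,0,0]]'; python3 st.py; python3 -m pendant '[[-0.03,0,0,0,0,0],[-0.06,0,0,0,0,0],[-0.09,0,0,0,0,0],[-0.12,0,0,0,0,0],[-0.15,0,0,0,0,0]]'; python3 st.py
```

```text
time_s: 8.12
ee_pos: [0.5078, -0.1133, 0.1212]
ee_rot: [0.531, -0.53, 0.468, -0.468]
contact_force: [-0.2, -0.9, -0.2]
opening: 0.0001
t 8.12 case xyz TCP mm [-90.1 -80.5 121.2] F case [-0.28 -0.86 -0.24] open 0.0001
axes in case [[0.006, 0.001, 1.0], [-1.0, 0.0, 0.006], [-0.0, -1.0, 0.001]] q [ 0.6   0.19 -0.47  1.92  0.1   1.06 -1.35]
time_s: 8.53
ee_pos: [0.505, -0.0943, 0.1214]
ee_rot: [0.529, -0.529, 0.469, -0.47]
contact_force: [-0.5, -0.7, 1.1]
opening: -0.0
t 8.53 case xyz TCP mm [-90.7 -61.3 121.4] F case [-0.62 -0.61  1.06] open -0.0
axes in case [[-0.001, 0.001, 1.0], [-1.0, -0.001, -0.001], [0.001, -1.0, 0.001]] q [ 0.58  0.18 -0.48  1.93  0.09  1.05 -1.39]
```

```bash
python3 -m pendant '[[-0.03,0,0,0,0,0],[-0.06,0,0,0,0,0],[-0.09,0,0,0,0,0],[-0.1,0,0,0,0,0]]'; python3 st.py
python3 - <<'E'
from h import *
snap('scene','s4'); snap('wrist','w4')
E
```

```text
time_s: 8.87
ee_pos: [0.5028, -0.078, 0.1211]
ee_rot: [0.529, -0.529, 0.469, -0.469]
contact_force: [1.0, -1.9, 0.8]
opening: -0.0
t 8.87 case xyz TCP mm [-90.9 -44.9 121.1] F case [ 0.75 -1.97  0.83] open -0.0
axes in case [[0.001, 0.0, 1.0], [-1.0, 0.0, 0.001], [-0.0, -1.0, 0.0]] q [ 0.56  0.17 -0.49  1.94  0.09  1.05 -1.42]
```

View pics/s4.png

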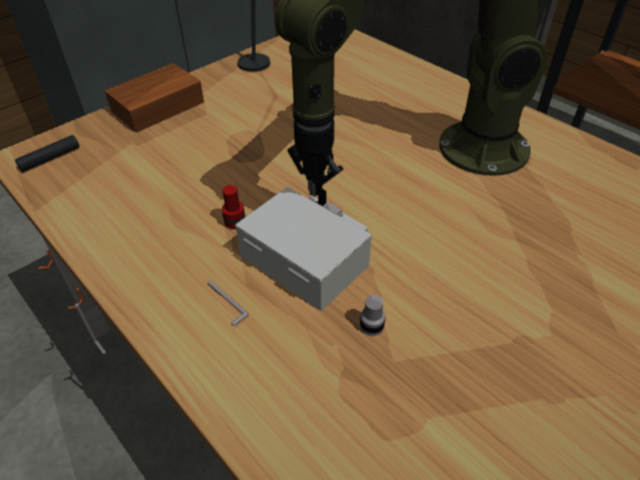

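View pics/w4.png

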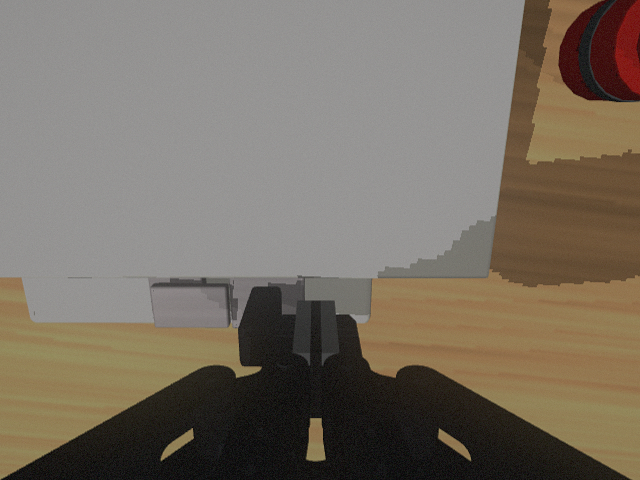

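```bash
python3 -m pendant '[[-0.02,0,0,0,0,0],[-0.04,0,0,0,0,0],[-0.04,0,0,0,0,0]]'; python3 st.py;  python3 -m pendant '[[-0.015,0,0,0,0,0],[-0.027,0,0,0,0,0],[-0.027,0,0,0,0,0]]'; python3 st.py
```

```text
time_s: 9.22
ee_pos: [0.5018, -0.0725, 0.1208]
ee_rot: [-0.529, 0.529, -0.469, 0.469]
contact_force: [0.0, -0.3, 0.5]
opening: 0.0001
t 9.22 case xyz TCP mm [-91.3 -39.3 120.8] F case [-0.03 -0.3   0.51] open 0.0001
axes in case [[0.001, -0.001, 1.0], [-1.0, 0.0, 0.001], [-0.0, -1.0, -0.001]] q [ 0.55  0.17 -0.5   1.95  0.09  1.05 -1.43]
time_s: 9.47
ee_pos: [0.5016, -0.0714, 0.1209]
ee_rot: [-0.528, 0.53, -0.469, 0.47]
contact_force: [0.9, -6.2, -0.5]
opening: -0.0002
t 9.47 case xyz TCP mm [-91.3 -38.2 120.9] F case [ 0.14 -6.23 -0.46] open -0.0002
axes in case [[-0.001, -0.0, 1.0], [-1.0, -0.003, -0.001], [0.003, -1.0, -0.0]] q [ 0.55  0.16 -0.5   1.95  0.09  1.05 -1.44]
```

```bash
python3 -m pendant '[[-0.01,0,0,0,0,0],[-0.01,0,0,0,0,0]]'; python3 st.py; python3 -m pendant '[[0.15,0,0,0,0,0],[0.3,0,0,0,0,0],[0.45,-0.1,0,0,0,0],[0.6,-0.3,0,0,0,0],[0.8,-0.5,0,0,0,0],[1,-0.7,0,0,0,0],[1,-0.9,0,0,0,0],[1,-0.9,0,0,0,0],[1,-0.9,0,0,0,0],[1,-0.9,0,0,0,0]]'; python3 st.py;  python3 - <<'E'
from h import *
for n in ('top','scene'):
    p=snap(n,n+'5'); P=cloud(p); np.save(f'pics/{n}5_P.npy',P)
S=(0.58769,-0.02261,0.1200); c,s=np.cos(S[2]),np.sin(S[2])
for n in ('top','scene'):
    A=np.load(f'pics/{n}5_P.npy').reshape(-1,3); d=A[:,:2]-S[:2]; l=np.c_[c*d[:,0]+s*d[:,1],-s*d[:,0]+c*d[:,1],A[:,2]]
    k=l[(abs(l[:,0])<.07)&(abs(l[:,1])<.1)&(l[:,2]>.06)&(l[:,2]<.11)]
    print(n,len(k),np.polyfit(k[:,0],k[:,2],1))
    t=l[(l[:,2]>.108)&(l[:,2]<.118)&(abs(l[:,0]+.09)<.02)&(abs(l[:,1]+.03)<.05)]; print('tab',len(t),t.mean(0) if len(t) else 0, t.min(0) if len(t) else 0)
    e=l[(l[:,2]>.085)&(l[:,2]<.097)&(abs(l[:,0])<.1)&(abs(l[:,1])<.14)]; print('lid ext',e.min(0),e.max(0))
    for nm,lo,hi in [('eye',(.55,.13),(.63,.22)),('col',(.56,-.25),(.66,-.16))]:
        e=A[(A[:,2]>.02)&(A[:,2]<.11)&(A[:,0]>lo[0])&(A[:,0]<hi[0])&(A[:,1]>lo[1])&(A[:,1]<hi[1])]; print(nm,len(e),e.min(0),e.max(0))
E
```

```text
time_s: 9.63
ee_pos: [0.5014, -0.0707, 0.1209]
ee_rot: [-0.528, 0.53, -0.469, 0.471]
contact_force: [1.2, -7.2, -1.9]
opening: -0.0
t 9.63 case xyz TCP mm [-91.4 -37.4 120.9] F case [ 0.34 -7.31 -1.86] open -0.0
axes in case [[-0.002, -0.0, 1.0], [-1.0, -0.004, -0.002], [0.004, -1.0, -0.0]] q [ 0.55  0.16 -0.5   1.95  0.09  1.05 -1.44]
time_s: 10.47
ee_pos: [0.5192, -0.2154, 0.2553]
ee_rot: [0.529, -0.529, 0.469, -0.468]
contact_force: [0.6, 0.2, -0.7]
opening: -0.0002
t 10.47 case xyz TCP mm [ -91.1 -183.2  255.3] F case [ 0.62  0.17 -0.72] open -0.0002
axes in case [[0.001, -0.001, 1.0], [-1.0, 0.001, 0.001], [-0.001, -1.0, -0.001]] q [ 0.71  0.16 -0.4   1.66  0.06  1.33 -1.15]
top 12426 [-0.00085701  0.09340846]
tab 96 [-0.09020271 -0.01888273  0.11451399] [-0.09805896 -0.025253    0.10805097]
lid ext [-0.09914024 -0.11007324  0.08501052] [0.07561795 0.11056383 0.09699812]
eye 686 [0.58105617 0.161194   0.02018056] [0.62521267 0.20534477 0.07711091]
col 954 [ 0.59801945 -0.23496511  0.02046554] [ 0.64646015 -0.18797222  0.09968997]
scene 5253 [-0.00022545  0.09013623]
tab 40 [-0.08931849 -0.01645084  0.11151352] [-0.09906609 -0.02443038  0.10886792]
lid ext [-0.09912843 -0.11033665  0.08500229] [0.07682773 0.11330104 0.09696369]
eye 665 [0.58375412 0.16277334 0.02010075] [0.62646143 0.20910771 0.07425916]
col 654 [ 0.5997809  -0.23102473  0.02053152] [ 0.6470529  -0.18468685  0.09629326]
```

View pics/top5.png

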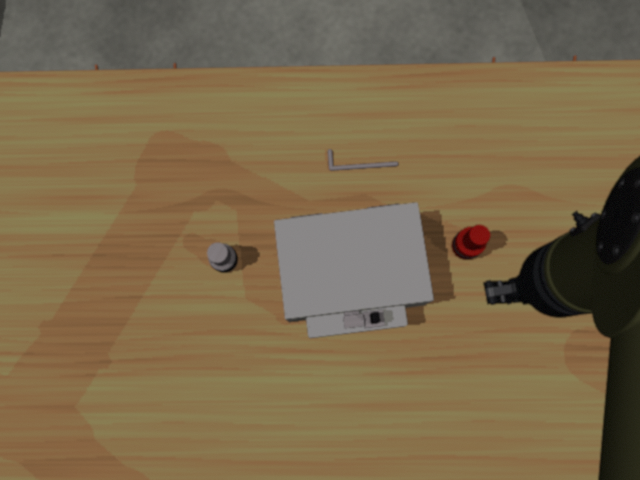

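The latch tab is at case y -19 mm, where the stop puts it at -20 mm. The lid is level, and the case and bystanders have not moved. I'm handing the job in.

Run:
```python
from workcell import arm
print(arm.sign_off()); o=arm.observe(); print(o['time_s'],o['contact_force'])
```

```text
the job is handed in; nothing more can be done
None
the job is handed in; nothing more can be done
```

The case is closed and latched, and I handed the job in at about 10.6 s; the hand-in reports no verdict. With the fingers closed, I pushed the lid down along its arc until it stopped hard, at about 25 N. Then I pushed the thumb tab towards +y to its stop, at about 7 N, and backed the arm away into free space.

The last camera checks:
- **Lid:** its top is flat to within 0.001 rad, about 92 mm above the bench.
- **Latch:** the tab centre is at case y ≈ -19 mm from the top camera and -16.5 mm from the scene camera; the stop is at -20 mm. The scene camera sees only a few tab points and also read about 2 mm high before the push, so I trust the top camera. Travel was 39 mm, and the force rise also showed the stop.
- **Case, eyepiece and collimator:** unmoved to within about 1 mm.
- **Hex wrench:** I only compared it by eye; it looks unchanged in the top picture.

No check failed. The cameras' 2 to 3 mm difference on the tab was the only disagreement.

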